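Run the gauge blade along the setting rail to its click notch and hold it there

ROBOT

A 6-joint arm with a two-finger parallel gripper is mounted at the origin on the work surface. World frame = base frame: x ahead of the robot, y to its left, z up, the work surface at z = 0. Lengths are in mm, angles in rad, forces in N, time in s.
With the tool pointing down it reaches from about 350 to 775 mm from the base axis. Payload 7.3 kg.
Tool frame: the origin (TCP) lies midway between the tips of the shut fingers; the grasp point (between the pads) lies 19 mm behind it (bot.tcp_to_grasp is the distance from the TCP to the grasp point, in mm); z points along the fingers, y is the line along which they close (so a half turn about z gives the same grasp; the last joint's range is limited). The gripper opens to 92 mm and grips with 3 to 60 N. Pads are 19 mm wide; open, the fingers measure 130 mm over their backs; the gripper's body (75 mm by 190 mm) begins 47 mm behind the grasp point.
Start: joints at [-1.274, 0.342, 1.524, -0, 1.275, -0.146], TCP at [224.971, -474.376, 226.741] pointing down, gripper open.
Joint ranges: [-2.53, 2.53], [-0.77, 2.02], [0.04, 2.7], [-1, 4.14], [0.28, 2.66], [-3.11, 3.11]. Speed limits (rad/s): [2.57, 2.57, 3.14, 3.14, 3.14, 3.14].

INTERFACE

Orientations are given as [roll, pitch, yaw] about the fixed x, y, z axes, in that order (R = Rz(yaw) Ry(pitch) Rx(roll)).
In Python, from plant import bot, viewer gives the robot as it stands. The module is installed in compiled form; this text tells all that it offers.
- The arm moves only by the shell command python3 -m handwheel 'ROWS'. ROWS is text: rows parted by semicolons, each of 7 numbers parted by spaces: the shift along the tool's x, y, z scaled (see below), then the turn, a rotation vector about the tool's x, y, z scaled (see below), then the opening, from -1 (shut) to 1 (fully open), so that 0 is half open. In form: tx ty tz rx ry rz gripper; .... A call has 1 to 8 rows; each row is the pose to reach, as a shift and turn from the pose commanded when the call began, along the tool's axes at that moment, turning the shorter way round; what a row does not reach only later rows make up. The controller multiplies each number of a shift by 10 cm and each number of a turn by pi rad. A row lasts 1/12 s, in which the tool goes at most 41.7 mm and 7.16 degrees, less where a joint would pass 70% of its speed; a pose out of reach is approached as far as the arm can. A call with a number of a shift or a turn outside -1 to 1 is refused whole. A call with a gripper value outside its range is refused whole. The fingers move at their own pace and stop on an object; the grip force is fixed at half the most. Time passes only in rows, so rows that repeat a pose let the fingers close. It gives the time, the measured TCP pose, the force, the opening and the grip force at its end, in the units of the state.
- bot.get_obs(): the state, without advancing time (a new reading comes with each control period).
- viewer.capture(name): name is "scene" or "top"; returns a dict with "frame" (400x640x3 uint8, red, green, blue), "fov_y" (degrees; the focal length in pixels is half the picture's height over the tangent of half this angle, whatever the lens; pixels are square), "cx", "cy" (the principal point, pixels), "T" (4x4, takes a point from camera to world coordinates). Camera axes: x right, y down, z forward; pixel columns grow to the right and rows downward; lengths in mm; the calibration is good to about 2 mm. A picture is of the moment at which its call begins. There is no depth.
- bot.close_job(): hands the job in; it is judged then, once.
Trained networks look in a picture, given as the dict that the camera call returned (one of the last four; its "shot" number tells which), for a name from the list of things; names that differ only in an ending like _2 or _b are one class to them, and where a whole thing is asked for, a point or a joint stands for the part that bears it (a point fixed in the world has none). Each returns a list of dicts, best first, with "score" (0 to 1); they miss things now and then, are a little off and sometimes report something else, mostly with a low value. They report only what shows in the picture. A call takes as long as a camera call. They do not tell look-alikes from the thing itself.
- viewer.recognise(target, picture): "centre" ([column, row] in pixels, amid what is visible of it).
- viewer.cut_out(target, picture): "pixels" (400x640 bool, what is visible of it) and "centre" ([column, row] in pixels, amid what is visible of it).
The state is a dict: "time": time; "joint_positions": joint angles; "dq": joint speeds; "tau": joint torques, N m; "tool_pos": TCP position; "tcp_rot": TCP orientation; "contact_force": force on the tool from outside, world axes, zero at the start; "moment": the same for the moment, N m; "grip_width": finger opening in mm; "finger_force": force on a finger pad.
Only numpy, scipy, OpenCV 4.12 (cv2) and the standard library are available. Lean on these libraries where they do the work, as an engineer would, in place of code of your own. Each camera call takes 0.05 s, during which the arm holds its last target. There are 200 camera calls.

TASK

Take the flat gauge blade out of its wooden stand and push it down into the slot of the slide on the setting rail until its shoulders rest on the slide, with the blade's nose pointing at the tool holder clamped at the end of the rail. Keep hold of the blade's grip and run the slide along the rail towards the tool holder until you feel its spring ball drop into the notch, without letting the blade or the robot touch the tool holder or its saddle. Stop there and finish while still gripping the blade, fully home in the slide, with the slide in the notch; leave the other things on the bench as they are.

Things in the scene. Friction and masses are not known exactly. Their poses are not given: they have to be found in the camera images.
- blade_grip (a point): steel gauge blade, 240 g, upright in its wooden stand; this point is the centre of its grip, a stem 14 mm thick (own x), 30 wide (own y), 44 tall (22 below to 22 above). Under the stem is a shoulder bar 14 x 60 x 8 mm, its underside 30 mm below this point; under that the blade, 5 mm thick (x), 40 wide (y), 32 long, its foot 62 mm below this point, the last 5 mm slimmer (3 x 37). Own z is up
- blade_nose (a point): tip of the blade's nose, 48 mm towards own +y and 20 mm below the grip's centre; the nose is a plate 5 mm thick and 20 mm tall standing out from the shoulder bar; axes as for the grip
- stand_blade: the wooden block, 70 x 85 x 45 mm tall, with a slot (9 x 44 mm, 40 mm deep) in which the gauge blade stands with its shoulders on the block's top; fixed; origin under its centre at bench height, the slot's length along own y
- slot (a point): centre of the slot's mouth in the slide's top, about 67 mm above the bench. Slot 8 mm wide (own x), 43 long (own y), 37 deep, with 2 mm chamfers. The slide is an aluminium block 56 mm wide, 45 tall, reaching 30 mm ahead (own +y) and 70 mm behind this point. Own +y points along the rail towards the tool holder, z up
- slide (a joint): how far the slide has run along the rail towards the tool holder, m, 0 to 0.2; starts between 0 and 0.045; the notch lies hidden in the rail between about 0.10 and 0.15. Running drag is about 1.5 N and it stays where left; at the notch the ball draws the slide in over the last 6 mm and then holds it against about 10 N
- pin (a joint): how far the spring ball pin in the slide has sunk, m: under 0.0008 while its ball runs on the plain rail, about 0.0035 when the ball sits in the notch, more than 0.0022 within about 2 mm of the notch
- pin_head (a point): top of the round head (18 mm across) of the spring pin, standing 19 mm above the slide's top and 50 mm behind the slot's centre; it sinks with the pin
- saddle: grey saddle block, 112 x 70 x 46 mm, top 58 mm above the bench, fixed across the rail, with a dark tool holder clamped upright in it (flange 56 mm across, 62 to 83 mm above the bench, neck 40 mm across up to 120). Origin on the holder's axis at bench height; own y along the rail, away from the slide. In the notch the slot's centre is 84 to 96 mm from this axis, the nose 8 to 20 mm from the flange
- rail: the setting rail: a grey base 90 mm wide and 12 mm tall with a steel way 44 mm wide up to 22 mm; runs along own y, from 250 mm behind to 155 mm ahead of its origin, which lies under its centre line at bench height; fixed
- plug: bystander: a round steel plug gauge, about 90 mm long, standing in a like wooden stand; leave alone
- nut: bystander: collet nut ring, 50 mm across, 22 mm tall; leave alone
- wrench: bystander: wrench, 170 mm long, lying flat; leave alone
- holder_a: bystander: loose tool holder standing on its nose, 62 mm across, 125 mm tall; leave alone
- holder_b: bystander: smaller loose tool holder, 56 mm across, 106 mm tall; leave alone
Not all that is in view belongs to the job. What is shaped like the part that bears blade_grip but turquoise or yellow is not meant.

How it is judged:
By the outcome, as a careful person would: the job done as asked, in the order asked, and still so for the second after the job is handed in, while the arm keeps its last pose, push and grip.
It also fails if it takes over 56 s, if anything falls off the work surface, if the arm or the gripper's body presses on something with over 40 N, if the wrist force passes 120 N, or if a joint passes its speed limit or range.

## Working session

There is one attempt and no reset: what is moved stays moved. The work goes in short steps, Python scripts to look and compute and a shell command to move; the robot and the scene stay as the last step left them, time stands still between calls to the robot, and variables do not carry over. Pictures are saved under pics/ and viewed, at most 10 in all, crops included, and the job is handed in when it is done.

```bash
mkdir -p pics
cat > h.py <<'E'
import numpy as np, cv2
from plant import bot, viewer
def save(p,n): cv2.imwrite('pics/'+n,cv2.cvtColor(p['frame'],cv2.COLOR_RGB2BGR))
def f(p): return p['frame'].shape[0]/2/np.tan(np.radians(p['fov_y'])/2)
def ray(p,uv):
    d=np.array([(uv[0]-p['cx'])/f(p),(uv[1]-p['cy'])/f(p),1.]); T=np.array(p['T']); d=T[:3,:3]@d
    return T[:3,3],d
def atz(p,uv,z):
    o,d=ray(p,uv); return o+d*(z-o[2])/d[2]
def proj(p,X):
    T=np.array(p['T']); c=T[:3,:3].T@(np.array(X,float)-T[:3,3]); return np.array([p['cx']+f(p)*c[0]/c[2],p['cy']+f(p)*c[1]/c[2]])
def tri(ps,uvs):
    A=np.zeros((3,3));b=np.zeros(3)
    for p,uv in zip(ps,uvs):
        o,d=ray(p,uv);d=d/np.linalg.norm(d);M=np.eye(3)-np.outer(d,d);A+=M;b+=M@o
    return np.linalg.solve(A,b)
E
python3 - <<'E'
from h import *
np.set_printoptions(precision=1,suppress=True)
a=viewer.capture("scene");b=viewer.capture("top");save(a,'s1.png');save(b,'t1.png')
for p in(a,b): print(p['fov_y'],p['cx'],p['cy'],np.array(p['T'])[:3,3])
for n in "blade_grip blade_nose stand_blade slot pin_head saddle rail plug".split():
    for k,p in(('s',a),('t',b)):
        print(n,k,[(np.round(r['centre'],1).tolist(),round(r['score'],2)) for r in viewer.recognise(n,p)][:4])
print(bot.get_obs())
E
```

```text
45.79242326530424 321.8934874923692 199.30794495197986 [1045.4  719.2  932.1]
50.57105537364437 316.27722325972053 209.48393503146656 [408.3  93.5 989.8]
blade_grip s [([386.7, 220.1], 0.92), ([456.6, 233.0], 0.88), ([425.7, 252.1], 0.63), ([468.9, 289.9], 0.59)]
blade_grip t [([261.7, 252.4], 0.75), ([202.0, 249.7], 0.59), ([148.8, 253.6], 0.51), ([370.6, 137.4], 0.48)]
blade_nose s [([424.5, 250.8], 0.81), ([458.3, 237.6], 0.78)]
blade_nose t [([198.4, 304.3], 0.66), ([151.3, 253.9], 0.65), ([262.0, 249.6], 0.65), ([201.9, 246.0], 0.5)]
stand_blade s [([417.6, 263.8], 0.69)]
stand_blade t [([209.7, 253.3], 0.72), ([478.8, 208.4], 0.39)]
slot s [([263.2, 153.3], 0.73), ([259.8, 143.8], 0.62)]
slot t [([461.4, 215.4], 0.58)]
pin_head s []
pin_head t []
saddle s [([292.5, 184.8], 0.87)]
saddle t [([374.5, 204.5], 0.67)]
rail s [([256.9, 140.6], 0.64), ([264.0, 150.9], 0.62)]
rail t [([451.2, 215.4], 0.56), ([369.6, 139.3], 0.55)]
plug s [([359.5, 275.1], 0.65)]
plug t [([223.5, 182.8], 0.41)]
{'time': 0.9, 'joint_positions': array([-1.3,  0.3,  1.5, -0. ,  1.3, -0.1]), 'dq': array([ 0.,  0.,  0., -0.,  0., -0.]), 'tau': array([ -0. , -43.1, -24.4,   0.1,   0. ,  -0. ]), 'tool_pos': array([ 225. , -474.4,  226.7]), 'tcp_rot': array([3.1, 0. , 0.4]), 'contact_force': array([ 0.4, -0.2,  0.3]), 'moment': array([0.1, 0. , 0.1]), 'finger_force': 0.0, 'grip_width': 92.07146450742759}
```

View pics/s1.png

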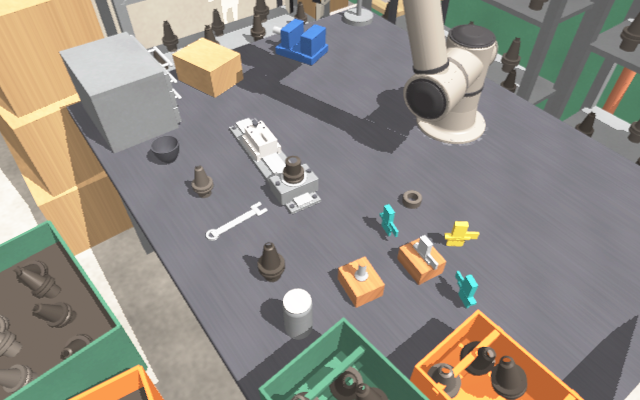

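View pics/t1.png

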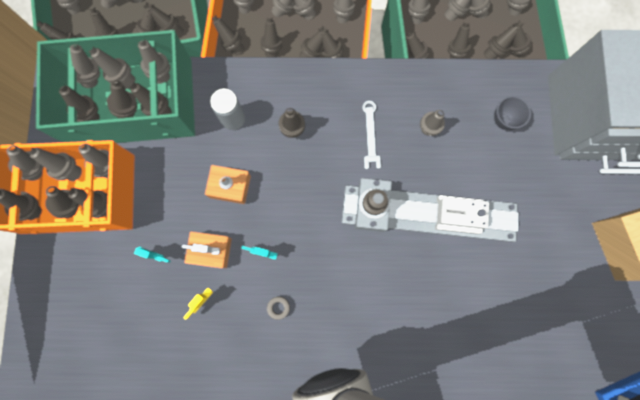

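Scene view: the steel blade stands in the orange stand at about (427,250); turquoise look-alikes are at (388,220) and (467,288), and a yellow one is at (459,235). Top view: the steel blade is at (205,249), turquoise at (150,254) and (260,252), yellow at (199,302). The steel one in the wooden stand fits the description. The slide is at top (463,213) and the clamped holder at (376,202). I'll confirm this in one enlarged crop.

Run:
```python
import cv2,numpy as np
s=cv2.imread('pics/s1.png');t=cv2.imread('pics/t1.png')
def c(i,x,y,w,h,k=6):return cv2.resize(i[y:y+h,x:x+w],(400,300),interpolation=cv2.INTER_CUBIC)
cv2.imwrite('pics/c1.png',np.vstack([np.hstack([c(t,165,219,80,60),c(s,387,225,80,60)]),np.hstack([c(t,425,185,80,60),c(s,226,115,80,60)])]))
```

```text
(no output)
```

View pics/c1.png

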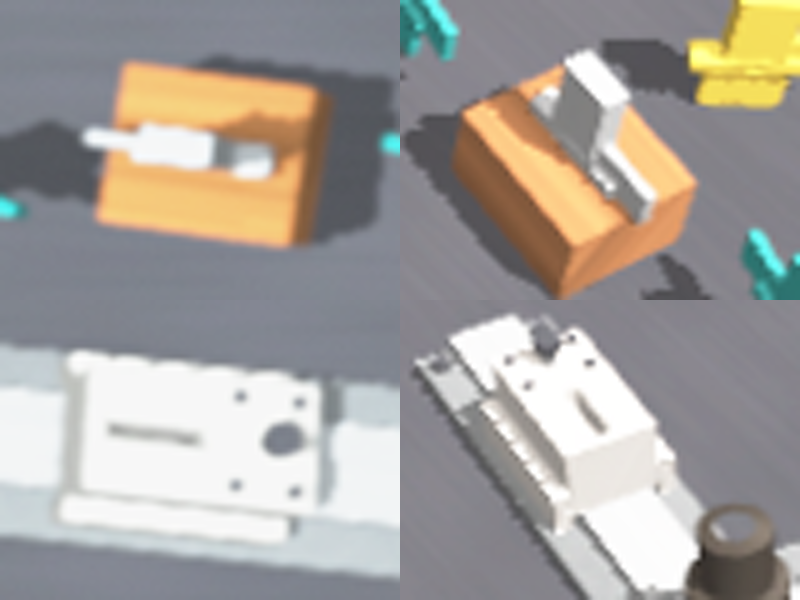

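The crop confirms it: the steel blade in the wooden stand, its nose towards the left of the top view. The slot and pin head are clear, with the pin on the right, so the holder side is on the left.

Run:
```python
from h import *
np.set_printoptions(precision=1,suppress=True)
a=viewer.capture("scene");b=viewer.capture("top")
T=lambda x,y:(x/5+165-.4,y/5+219-.4); S=lambda x,y:((x-400)/5+387-.4,y/5+225-.4)
T2=lambda x,y:(x/5+425-.4,(y-300)/5+185-.4); S2=lambda x,y:((x-400)/5+226-.4,(y-300)/5+115-.4)
print('stem top',tri([a,b],[S(598,80),T(172,147)]), atz(b,T(172,147),97),atz(a,S(598,80),97))
print('slot',tri([a,b],[S2(590,411),T2(154,435)]),atz(b,T2(154,435),67),atz(a,S2(590,411),67))
print('slot ends',atz(b,T2(108,430),67),atz(b,T2(200,440),67))
print('pin',atz(b,T2(285,438),86), atz(a,S2(545,325),86))
q=[atz(b,T(*c),45) for c in((125,62),(310,88),(292,243),(97,220))];print('stand',np.array(q),np.mean(q,0))
print('nose tip top',atz(b,T(88,136),65),'far shoulder',atz(b,T(272,165),53))
print('slide top corners',[atz(b,T2(*c),67) for c in((85,360),(320,380),(312,512),(78,490))])
# colour-based: tool holder & rail direction
for n in('saddle','rail','stand_blade'):
  for k,p in(('s',a),('t',b)):
    r=viewer.cut_out(n,p)
    for x in r[:2]:
        m=x['pixels'].astype(np.uint8);ys,xs=np.nonzero(m)
        print(n,k,x['score'],x['centre'],m.sum(),cv2.minAreaRect(np.c_[xs,ys].astype(np.float32)))
```

```text
stem top [466.8 339.7  95.8] [466.  340.2  97. ] [468.6 339.5  97. ]
slot [ 552.9 -213.4   65.7] [ 552.6 -212.8   67. ] [ 553.8 -212.2   67. ]
slot ends [ 554.6 -192.6   67. ] [ 550.5 -233.    67. ]
pin [ 548.8 -263.1   86. ] [ 544.8 -272.6   86. ]
stand [[507.2 377.6  45. ]
 [496.2 294.2  45. ]
 [427.4 299.3  45. ]
 [436.8 386.1  45. ]] [466.9 339.3  45. ]
nose tip top [472.6 385.9  65. ] far shoulder [461.3 307.8  53. ]
slide top corners [array([ 586. , -183.7,   67. ]), array([ 577.8, -287.4,   67. ]), array([ 519. , -280.6,   67. ]), array([ 527.9, -178.4,   67. ])]
saddle s 0.66 [290.3, 181.3] 1462 ((291.00335693359375, 180.14764404296875), (43.665061950683594, 45.22160339355469), 55.00797653198242)
saddle t 0.67 [372.2, 205.6] 1705 ((373.4507141113281, 204.968505859375), (34.49363708496094, 52.185367584228516), 6.009005546569824)
rail s 0.97 [264.9, 150.0] 2276 ((274.4785461425781, 164.01524353027344), (112.32952117919922, 33.488407135009766), 54.63753890991211)
rail t 0.91 [450.4, 216.3] 5359 ((430.49310302734375, 213.23141479492188), (175.3890380859375, 38.351924896240234), 6.115502834320068)
stand_blade s 0.88 [415.0, 259.9] 1009 ((419.50006103515625, 260.0000305175781), (45.961936950683594, 34.64822769165039), 45.0)
stand_blade t 0.6 [208.6, 252.9] 1249 ((207.81329345703125, 249.3695831298828), (44.60845947265625, 33.027137756347656), 8.365885734558105)
```

```bash
cat >> h.py <<'E'
from scipy.spatial.transform import Rotation as Ro
def goto(pos,yawdeg,o=None):
    o=o or bot.get_obs(); R=Ro.from_euler('xyz',o['tcp_rot']); G=Ro.from_euler('xyz',[np.pi,0,np.radians(yawdeg)])
    d=np.array(pos,float)-o['tool_pos']
    rv=(R.inv()*G).as_rotvec()
    print('pos',np.round(o['tool_pos'],1),'rpy',np.round(np.degrees(o['tcp_rot']),2),'F',np.round(o['contact_force'],1),'w',round(o['grip_width'],1),'t',o['time'])
    print('shift',np.round(R.inv().apply(d)/100,3),'turn',np.round(rv/np.pi,4),'| shift in goal axes',np.round(G.inv().apply(d)/100,3))
E
python3 - <<'E'
from h import *
goto([467,340,226.7],82)
b=viewer.capture("top");a=viewer.capture("scene")
def edge(p,z,n):
    m=viewer.cut_out(n,p)[0]['pixels'].astype(np.uint8);ys,xs=np.nonzero(m)
    P=np.array([atz(p,(x,y),z)[:2] for x,y in zip(xs,ys)],np.float32)
    h=cv2.convexHull(P);r=cv2.minAreaRect(P);print(n,r,cv2.boxPoints(r).round(0).tolist())
edge(b,12,'rail');edge(a,12,'rail');edge(b,45,'stand_blade')
r=viewer.cut_out('blade_grip',b)
for x in r:
    if abs(x['centre'][0]-203)<12 and abs(x['centre'][1]-249)<8:
        m=x['pixels'];ys,xs=np.nonzero(m);print(m.sum(),cv2.minAreaRect(np.c_[xs,ys].astype(np.float32)))
print(atz(b,(376,202),120),atz(a,(291,162),120))
E
```

```text
pos [ 225.  -474.4  226.8] rpy [179.99  -0.    25.37] F [ 0.6 -0.1  0.3] w 91.5 t 1.3
shift [ 5.676 -6.322 -0.   ] turn [ 0.      0.     -0.3146] | shift in goal axes [8.401e+00 1.263e+00 1.000e-03]
rail ((557.29296875, -170.74896240234375), (408.3957214355469, 91.15064239501953), 84.23955535888672) [[491.0, -369.0], [582.0, -378.0], [623.0, 28.0], [532.0, 37.0]]
rail ((557.3139038085938, -172.009521484375), (426.7749938964844, 106.56906127929688), 84.09222412109375) [[482.0, -379.0], [588.0, -390.0], [632.0, 35.0], [526.0, 46.0]]
stand_blade ((466.10498046875, 334.1935729980469), (94.21664428710938, 69.97737121582031), 82.70967864990234) [[425.0, 292.0], [495.0, 283.0], [507.0, 376.0], [437.0, 385.0]]
241 ((201.57302856445312, 247.9049072265625), (35.32158660888672, 9.046584129333496), 3.814074993133545)
[563.22406596 -30.43676064 120.        ] [580.32123772 -30.47200597 120.        ]
```

```bash
H="python3 -m handwheel"
$H '0 0 0 0 0 -0.1 1;0 0 0 0 0 -0.2 1;0 0 0 0 0 -0.312 1;0 0 0 0 0 -0.312 1;0 0 0 0 0 -0.312 1;0 0 0 0 0 -0.312 1;0 0 0 0 0 -0.312 1;0 0 0 0 0 -0.312 1'
$H '0.93 0.14 0 0 0 0 0.3;0.93 0.14 0 0 0 0 0.3;0.93 0.14 0 0 0 0 0.3'
python3 -c "
from h import *
goto([467,340,180],82.5)"
```

```text
time: 2.27
tool_pos: [225.0, -474.4, 226.7]
tcp_rot: [3.142, 0.0, 1.429]
contact_force: [0.2, 0.3, -0.4]
grip_width: 91.9
finger_force: 0.0
time: 2.52
tool_pos: [253.1, -379.8, 226.4]
tcp_rot: [-3.141, -0.004, 1.424]
contact_force: [0.2, 0.3, -0.2]
grip_width: 76.4
finger_force: 0.0
pos [ 253.1 -379.8  226.4] rpy [-179.96   -0.2    81.6 ] F [ 0.2  0.3 -0.2] w 76.4 t 2.5167
shift [7.432 1.065 0.489] turn [-0.0002 -0.0011 -0.005 ] | shift in goal axes [7.416 1.181 0.464]
```

```bash
H="python3 -m handwheel"
for i in 1; do
$H '0.93 0.14 0 0 0 0 0.3;0.93 0.14 0 0 0 0 0.3;0.93 0.14 0 0 0 0 0.3' | tail -5 | head -1
$H '0.93 0.14 0 0 0 0 0.3;0.93 0.14 0 0 0 0 0.3;0.93 0.14 0 0 0 0 0.3'| tail -5 | head -1
$H '0.93 0.14 0 0 0 0 0.3;0.93 0.14 0 0 0 0 0.3;0.93 0.14 0 0 0 0 0.3'| tail -5 | head -1
$H '0.93 0.14 0 0 0 0 0.3;0.93 0.14 0 0 0 0 0.3;0.93 0.14 0 0 0 0 0.3'| tail -5 | head -1
$H '0.93 0.14 0 0 0 0 0.3;0.93 0.14 0 0 0 0 0.3;0.93 0.14 0 0 0 0 0.3'| tail -5 | head -1
$H '0.93 0.14 0 0 0 0 0.3;0.93 0.14 0 0 0 0 0.3;0.93 0.14 0 0 0 0 0.3'| tail -5 | head -1
$H '0.93 0.14 0 0 0 0 0.3;0.93 0.14 0 0 0 0 0.3;0.93 0.14 0 0 0 0 0.3;0.93 0.14 0 0 0 0 0.3;0.93 0.14 0 0 0 0 0.3;0.93 0.14 0 0 0 0 0.3'
done
python3 -c "
from h import *
goto([467,340,170],82.5)"
```

```text
tool_pos: [280.5, -290.1, 226.7]
tool_pos: [308.0, -200.7, 226.9]
tool_pos: [335.8, -110.9, 227.0]
tool_pos: [363.7, -20.9, 227.1]
tool_pos: [391.6, 69.2, 227.1]
tool_pos: [419.4, 159.3, 226.9]
time: 4.52
tool_pos: [445.1, 243.8, 226.5]
tcp_rot: [-3.141, 0.001, 1.422]
contact_force: [0.2, 0.1, 0.1]
grip_width: 59.6
finger_force: 0.0
pos [445.1 243.8 226.5] rpy [-1.7997e+02  6.0000e-02  8.1500e+01] F [0.2 0.1 0.1] w 59.6 t 4.5167
shift [0.985 0.075 0.564] turn [-0.0002  0.0003 -0.0056] | shift in goal axes [0.983 0.092 0.565]
```

```bash
H="python3 -m handwheel"
$H '0.985 0.075 0 0 0 -0.0056 0.2;0.985 0.075 0.3 0 0 -0.0056 0.2;0.985 0.075 0.7 0 0 -0.0056 0.2;0.985 0.075 1 0 0 -0.0056 0.2;0.985 0.075 1 0 0 -0.0056 0.2;0.985 0.075 1 0 0 -0.0056 0.2;0.985 0.075 1 0 0 -0.0056 0.2'
python3 - <<'E'
from h import *
goto([467,340,58],82.5)
a=viewer.capture("scene");b=viewer.capture("top")
c=lambda p,x,y:cv2.resize(p['frame'][y:y+75,x:x+80],(400,375),interpolation=cv2.INTER_CUBIC)
cv2.imwrite('pics/c2.png',np.hstack([c(a,390,200),c(b,165,205)])[:,:,::-1])
E
```

```text
time: 5.1
tool_pos: [468.4, 340.4, 128.9]
tcp_rot: [3.14, -0.001, 1.439]
contact_force: [1.3, -0.1, 0.3]
grip_width: 54.5
finger_force: 0.0
pos [468.4 340.4 128.9] rpy [ 1.7988e+02 -6.0000e-02  8.2460e+01] F [ 1.3 -0.1  0.3] w 54.5 t 5.1
shift [-0.007 -0.015  0.709] turn [ 0.0007 -0.0003 -0.0002] | shift in goal axes [-0.006 -0.013  0.709]
```

View pics/c2.png

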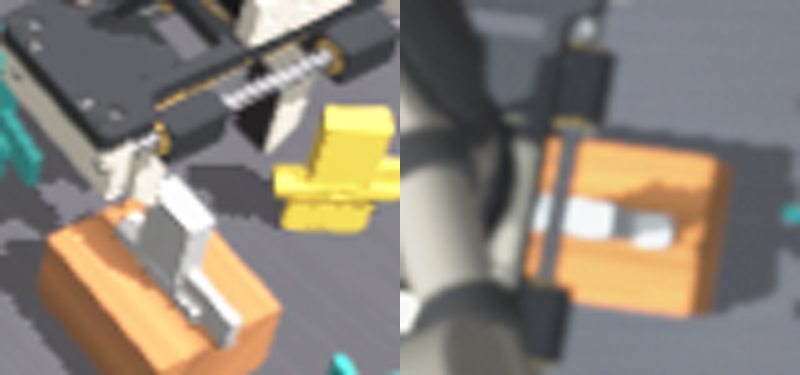

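The fingers straddle the stem in the crop, one at (130,170) and one at (285,110), and the approach is clear of the yellow look-alike. Descending.

```bash
H="python3 -m handwheel"
$H '-0.007 -0.015 0.3 0 0 0 0.1;-0.007 -0.015 0.6 0 0 0 0.1;-0.007 -0.015 0.705 0 0 0 0.1;-0.007 -0.015 0.705 0 0 0 0.1;-0.007 -0.015 0.705 0 0 0 0.1'
$H '0 0 0 0 0 0 -1;0 0 0 0 0 0 -1;0 0 0 0 0 0 -1;0 0 0 0 0 0 -1;0 0 0 0 0 0 -1;0 0 0 0 0 0 -1;0 0 0 0 0 0 -1;0 0 0 0 0 0 -1'
$H '0 0 0 0 0 0 -1;0 0 0 0 0 0 -1;0 0 0 0 0 0 -1'
python3 - <<'E'
from h import *
goto([467,340,58],82.5);print(bot.get_obs()['moment'])
E
```

```text
time: 5.62
tool_pos: [466.6, 340.9, 57.7]
tcp_rot: [3.14, -0.001, 1.44]
contact_force: [-0.0, -0.1, 0.0]
grip_width: 50.4
finger_force: 0.0
time: 6.28
tool_pos: [466.3, 341.0, 56.7]
tcp_rot: [3.14, -0.001, 1.441]
contact_force: [1.8, -0.8, 3.4]
grip_width: 14.0
finger_force: 30.0
time: 6.53
tool_pos: [466.3, 341.0, 56.6]
tcp_rot: [3.14, -0.001, 1.441]
contact_force: [2.4, -0.5, 5.3]
grip_width: 13.5
finger_force: 30.0
pos [466.3 341.   56.6] rpy [ 1.7992e+02 -4.0000e-02  8.2540e+01] F [ 2.4 -0.5  5.3] w 13.5 t 6.5333
shift [-0.009  0.008 -0.014] turn [ 0.0005 -0.0002  0.0002] | shift in goal axes [-0.009  0.008 -0.014]
[-0.07334869 -0.57553578 -0.02401444]
```

```bash
H="python3 -m handwheel"
$H '0 0 -0.1 0 0 0 -1;0 0 -0.3 0 0 0 -1;0 0 -0.5 0 0 0 -1;0 0 -0.8 0 0 0 -1;0 0 -1 0 0 0 -1;0 0 -1 0 0 0 -1;0 0 -1 0 0 0 -1'
$H '0 0 -0.3 0 0 -0.0097 -1;0 0 -0.3 0 0 -0.0097 -1;0 0 -0.3 0 0 -0.0097 -1'
python3 - <<'E'
from h import *
goto([553,-213,186],84.24)
E
```

```text
time: 7.12
tool_pos: [465.1, 340.8, 155.9]
tcp_rot: [-3.141, 0.0, 1.441]
contact_force: [-0.2, -0.1, -3.1]
grip_width: 13.9
finger_force: 30.0
time: 7.37
tool_pos: [465.4, 340.8, 185.1]
tcp_rot: [-3.141, 0.0, 1.471]
contact_force: [-0.7, 0.5, -3.5]
grip_width: 13.9
finger_force: 30.0
pos [465.4 340.8 185.1] rpy [-1.7997e+02  2.0000e-02  8.4260e+01] F [-0.7  0.5 -3.5] w 13.9 t 7.3667
shift [-5.423  1.425 -0.008] turn [-0.0002  0.0001  0.0001] | shift in goal axes [-5.422  1.427 -0.009]
```

```bash
H="python3 -m handwheel"
$H '-0.1 0.03 0 0 0 0 -1;-0.25 0.07 0 0 0 0 -1;-0.5 0.13 0 0 0 0 -1;-0.75 0.2 0 0 0 0 -1;-0.9 0.237 0 0 0 0 -1'|sed -n 2p
$H '-0.3 0.08 0 0 0 0 -1;-0.6 0.16 0 0 0 0 -1;-0.9 0.237 0 0 0 0 -1'|sed -n 2p
$H '-0.3 0.08 0 0 0 0 -1;-0.6 0.16 0 0 0 0 -1;-0.9 0.237 0 0 0 0 -1'|sed -n 2p
$H '-0.3 0.08 0 0 0 0 -1;-0.6 0.16 0 0 0 0 -1;-0.9 0.237 0 0 0 0 -1'|sed -n 2p
$H '-0.3 0.08 0 0 0 0 -1;-0.6 0.16 0 0 0 0 -1;-0.9 0.237 0 0 0 0 -1'|sed -n 2p
$H '-0.3 0.08 0 0 0 0 -1;-0.6 0.16 0 0 0 0 -1;-0.8 0.21 0 0 0 0 -1;-0.88 0.23 0 0 0 0 -1;-0.92 0.24 0 0 0 0 -1;-0.92 0.24 0 0 0 0 -1;-0.92 0.24 0 0 0 0 -1;-0.92 0.24 0 0 0 0 -1'
python3 - <<'E'
from h import *
goto([553,-213,155],84.24)
a=viewer.capture("scene");b=viewer.capture("top")
save(a,'s2.png');save(b,'t2.png')
o=bot.get_obs()['tool_pos'];print(proj(a,o),proj(b,o))
c=lambda p,x,y:cv2.resize(p['frame'][y:y+100,x:x+100],(400,400),interpolation=cv2.INTER_CUBIC)
cv2.imwrite('pics/c3.png',np.hstack([c(a,220,75),c(b,400,155)])[:,:,::-1])
for n in('blade_grip','blade_nose','slot','pin_head'):
  for k,p in(('s',a),('t',b)): print(n,k,[(np.round(r['centre'],1).tolist(),round(r['score'],2)) for r in viewer.recognise(n,p)][:5])
E
```

```text
tool_pos: [479.4, 245.8, 183.8]
tool_pos: [493.7, 154.9, 184.0]
tool_pos: [508.2, 63.0, 184.2]
tool_pos: [522.7, -28.8, 184.1]
tool_pos: [537.3, -120.5, 184.0]
time: 9.45
tool_pos: [553.2, -211.3, 185.9]
tcp_rot: [-3.141, -0.001, 1.472]
contact_force: [-0.5, -0.0, -2.0]
grip_width: 13.9
finger_force: 30.0
pos [ 553.2 -211.3  185.9] rpy [-1.7995e+02 -3.0000e-02  8.4360e+01] F [-0.5 -0.  -2. ] w 13.9 t 9.45
shift [-0.018 -0.001  0.309] turn [-0.0003 -0.0002  0.0007] | shift in goal axes [-0.017 -0.001  0.309]
[260.01226396 101.93265035] [474.80596067 201.72007583]
blade_grip s [([386.5, 219.8], 0.86), ([261.1, 107.8], 0.63), ([459.2, 234.1], 0.6)]
blade_grip t [([261.4, 254.0], 0.75), ([196.6, 300.5], 0.67), ([459.8, 203.6], 0.63)]
blade_nose s [([465.0, 286.6], 0.85), ([386.7, 220.9], 0.77), ([261.6, 104.9], 0.73), ([358.5, 274.3], 0.66)]
blade_nose t [([199.6, 304.3], 0.74), ([151.5, 252.6], 0.6), ([264.2, 251.3], 0.54), ([458.5, 201.1], 0.52)]
slot s [([260.7, 143.6], 0.62)]
slot t [([452.0, 217.9], 0.78)]
pin_head s [([261.8, 106.4], 0.49)]
pin_head t []
```

View pics/c3.png

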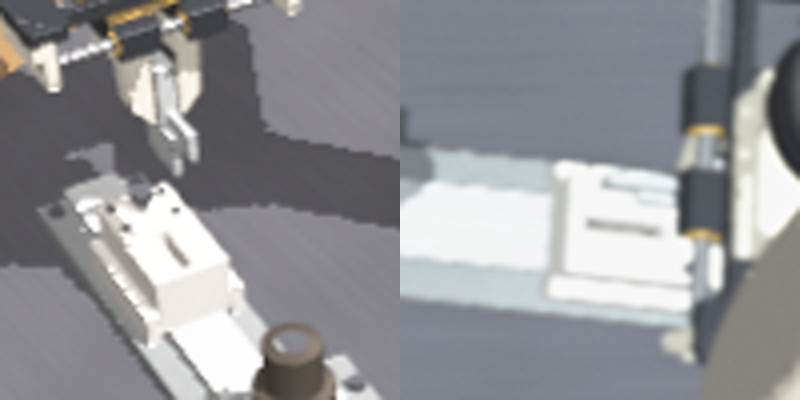

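```bash
cat > ov.py <<'E'
from h import *
from scipy.spatial.transform import Rotation as Ro
def blade(c,yaw):  # wire points of blade, c grip centre, yaw of own frame (deg)
    L=[]
    for bx in([-7,7,-15,15,-22,22],[-7,7,-30,30,-30,-22],[-2.5,2.5,-20,20,-57,-30],[-2.5,2.5,30,48,-30,-10]):
        P=np.array([[bx[i],bx[2+j],bx[4+k]] for i in(0,1) for j in(0,1) for k in(0,1)],float)
        L.append(Ro.from_euler('z',yaw,degrees=True).apply(P)+c)
    return L
def draw(p,c,yaw,x,y,k=4,n=100,extra=[]):
    im=cv2.resize(p['frame'][y:y+n,x:x+n],(n*k,n*k),interpolation=cv2.INTER_CUBIC)[:,:,::-1].copy()
    to=lambda X:tuple(int(v) for v in ((proj(p,X)-[x,y]+.5)*k))
    for P,col in zip(blade(c,yaw),[(0,0,255),(0,255,0),(255,0,0),(255,0,255)]):
        for i in range(8):
            for b in(1,2,4):
                if not i&b: cv2.line(im,to(P[i]),to(P[i|b]),col,1)
    for X,Y in extra: cv2.line(im,to(X),to(Y),(0,140,255),1)
    return im
E
python3 - <<'E'
from ov import *
np.set_printoptions(precision=1,suppress=True)
a=viewer.capture("scene");b=viewer.capture("top")
o=bot.get_obs()['tool_pos'];u=np.array([.1004,.995,0])
c=o+[0,0,18.4]
print('nose meas',atz(b,(450.7,201.),194.3),'pred',c+48*u)
s=np.array([552.9,-213,67]);v=np.array([.995,-.1004,0])
R=[s+i*4*v+j*21.5*u for i,j in((-1,-1),(1,-1),(1,1),(-1,1))]
ex=[(R[i],R[(i+1)%4]) for i in range(4)]
cv2.imwrite('pics/c4.png',np.hstack([draw(a,c,-5.76,230,85,6,65,ex),draw(b,c,-5.76,430,180,6,65,ex)]))
E
```

```text
nose meas [ 553.1 -162.5  194.3] pred [ 558.3 -164.9  204.6]
```

View pics/c4.png

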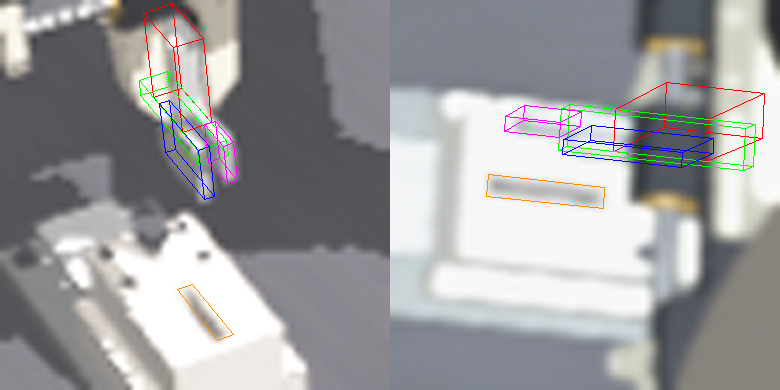

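```bash
H="python3 -m handwheel"
$H '-0.018 -0.001 0.2 0 0 0.0007 -1;-0.018 -0.001 0.5 0 0 0.0007 -1;-0.018 -0.001 0.68 0 0 0.0007 -1;-0.018 -0.001 0.68 0 0 0.0007 -1;-0.018 -0.001 0.68 0 0 0.0007 -1;-0.018 -0.001 0.68 0 0 0.0007 -1'
python3 - <<'E'
from ov import *
goto([552.9,-213,111],84.24)
a=viewer.capture("scene");b=viewer.capture("top")
o=bot.get_obs()['tool_pos'];u=np.array([.1004,.995,0]);c=o+[0,0,18.4]
s=np.array([552.9,-213,67]);v=np.array([.995,-.1004,0])
R=[s+i*4*v+j*21.5*u for i,j in((-1,-1),(1,-1),(1,1),(-1,1))]
ex=[(R[i],R[(i+1)%4]) for i in range(4)]
A=cv2.resize(a['frame'][95:160,230:295],(390,390),interpolation=cv2.INTER_CUBIC)[:,:,::-1]
cv2.imwrite('pics/c5.png',np.hstack([A,draw(a,c,-5.76,230,95,6,65,ex)]))
E
```

```text
time: 10.55
tool_pos: [554.0, -214.9, 119.6]
tcp_rot: [3.14, 0.001, 1.469]
contact_force: [0.6, 0.2, -2.5]
grip_width: 14.1
finger_force: 30.0
pos [ 554.  -214.9  119.6] rpy [1.7988e+02 5.0000e-02 8.4160e+01] F [ 0.6  0.2 -2.5] w 14.1 t 10.55
shift [ 0.018 -0.013  0.086] turn [ 0.0007  0.0003 -0.0005] | shift in goal axes [ 0.018 -0.013  0.086]
```

View pics/c5.png

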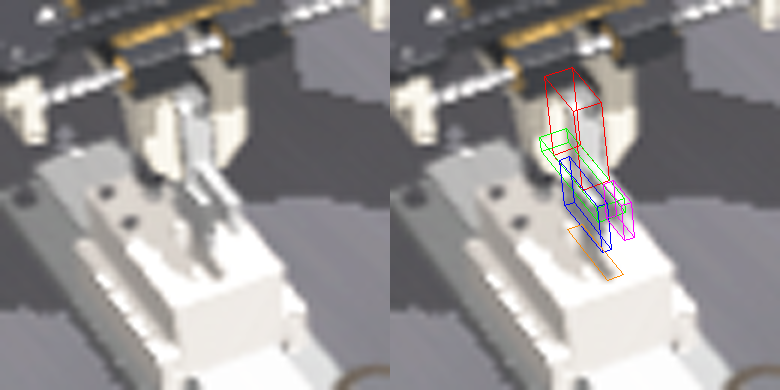

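```bash
H="python3 -m handwheel"
$H '0.018 -0.013 0 0.0007 0 0 -1;0.018 -0.013 0.03 0.0007 0 0 -1;0.018 -0.013 0.06 0.0007 0 0 -1;0.018 -0.013 0.09 0.0007 0 0 -1;0.018 -0.013 0.12 0.0007 0 0 -1;0.018 -0.013 0.14 0.0007 0 0 -1;0.018 -0.013 0.14 0.0007 0 0 -1;0.018 -0.013 0.14 0.0007 0 0 -1'
python3 - <<'E'
from h import *
goto([552.9,-213,100],84.24)
print(bot.get_obs()['moment'])
E
```

```text
time: 11.32
tool_pos: [552.5, -212.7, 105.5]
tcp_rot: [-3.141, 0.001, 1.469]
contact_force: [-2.0, 0.8, 7.7]
grip_width: 13.6
finger_force: 30.0
pos [ 552.5 -212.7  105.5] rpy [-1.7996e+02  4.0000e-02  8.4160e+01] F [-2.   0.8  7.7] w 13.6 t 11.3167
shift [-0.003  0.004  0.055] turn [-0.0002  0.0002 -0.0004] | shift in goal axes [-0.003  0.004  0.055]
[ 0.22139138  0.27963984 -0.00092354]
```

```bash
H="python3 -m handwheel"
$H '0 0 0.02 0 0 0 -1;0 0 0.04 0 0 0 -1;0 0 0.04 0 0 0 -1;0 0 0.04 0 0 0 -1'
python3 - <<'E'
from ov import *
goto([552.9,-213,78.6],84.24)
print(bot.get_obs()['moment'])
a=viewer.capture("scene");b=viewer.capture("top")
A=cv2.resize(a['frame'][105:155,235:285],(400,400),interpolation=cv2.INTER_CUBIC)[:,:,::-1]
B=cv2.resize(b['frame'][180:230,435:485],(400,400),interpolation=cv2.INTER_CUBIC)[:,:,::-1]
cv2.imwrite('pics/c6.png',np.hstack([A,B]))
E
```

```text
time: 11.65
tool_pos: [553.2, -213.0, 101.2]
tcp_rot: [3.14, 0.001, 1.469]
contact_force: [2.4, -0.7, -0.6]
grip_width: 13.8
finger_force: 30.0
pos [ 553.2 -213.   101.2] rpy [1.7992e+02 7.0000e-02 8.4150e+01] F [ 2.4 -0.7 -0.6] w 13.8 t 11.65
shift [-0.    -0.004  0.226] turn [ 0.0004  0.0004 -0.0005] | shift in goal axes [-0.    -0.003  0.226]
[-0.17632303 -0.87219715  0.04555857]
```

View pics/c6.png

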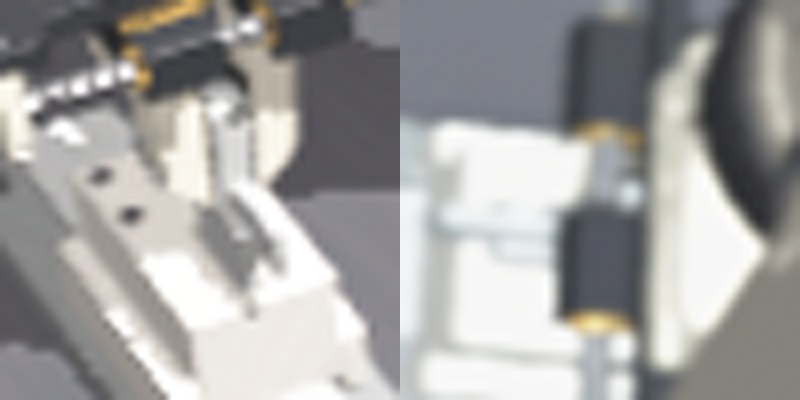

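The blade is entering the slot: at (240,250) in the left crop it meets the slide's slot, and the vertical force has dropped to about 0. Pushing on down in small steps.

```bash
H="python3 -m handwheel"
$H '0 0 0.03 0 0 0 -1;0 0 0.06 0 0 0 -1;0 0 0.09 0 0 0 -1;0 0 0.12 0 0 0 -1;0 0 0.12 0 0 0 -1'
$H '0 0 0.02 0 0 0 -1;0 0 0.04 0 0 0 -1;0 0 0.06 0 0 0 -1;0 0 0.08 0 0 0 -1;0 0 0.08 0 0 0 -1;0 0 0.08 0 0 0 -1'
python3 - <<'E'
from ov import *
goto([552.9,-213,78.6],84.24)
print(bot.get_obs()['moment'])
E
```

```text
time: 12.17
tool_pos: [553.3, -212.8, 87.6]
tcp_rot: [3.141, 0.0, 1.469]
contact_force: [8.2, -1.1, -4.0]
grip_width: 13.3
finger_force: 30.0
time: 12.67
tool_pos: [553.3, -212.8, 79.9]
tcp_rot: [3.141, 0.001, 1.469]
contact_force: [6.6, 0.1, -1.8]
grip_width: 13.7
finger_force: 30.0
pos [ 553.3 -212.8   79.9] rpy [1.7998e+02 3.0000e-02 8.4160e+01] F [ 6.6  0.1 -1.8] w 13.7 t 12.6667
shift [-0.002 -0.004  0.013] turn [ 0.0001  0.0002 -0.0005] | shift in goal axes [-0.002 -0.004  0.013]
[-0.19308583 -1.40246211  0.12175031]
```

```bash
H="python3 -m handwheel"
$H '0 0.007 0.01 0 0 0 -1;0 0.007 0.015 0 0 0 -1;0 0.007 0.02 0 0 0 -1;0 0.007 0.02 0 0 0 -1'
$H '0 0 0.005 0 0 0 -1;0 0 0.01 0 0 0 -1;0 0 0.01 0 0 0 -1'
python3 - <<'E'
from ov import *
goto([552.9,-213,78.6],84.24)
print(bot.get_obs()['moment'])
E
```

```text
time: 13.0
tool_pos: [553.4, -212.7, 78.7]
tcp_rot: [-3.141, 0.0, 1.469]
contact_force: [3.9, 0.5, 4.7]
grip_width: 13.9
finger_force: 30.0
time: 13.25
tool_pos: [553.4, -212.7, 78.6]
tcp_rot: [-3.141, 0.001, 1.469]
contact_force: [1.9, 0.0, 10.3]
grip_width: 13.8
finger_force: 30.0
pos [ 553.4 -212.7   78.6] rpy [-1.7999e+02  4.0000e-02  8.4160e+01] F [ 1.9  0.  10.3] w 13.8 t 13.25
shift [-0.003 -0.005  0.   ] turn [-0.0001  0.0002 -0.0004] | shift in goal axes [-0.003 -0.005  0.   ]
[ 0.24454576 -0.5534086   0.01916124]
```

```bash
H="python3 -m handwheel"
$H '0.02 0 0 0 0 0 -1;0.06 0 0 0 0 0 -1;0.11 0 0 0 0 0 -1;0.17 0 0 0 0 0 -1;0.23 0 0 0 0 0 -1;0.28 0 0 0 0 0 -1;0.3 0 0 0 0 0 -1;0.3 0 0 0 0 0 -1'
python3 - <<'E'
from ov import *
goto([552.9+.1004*70,-213+69.6,78.6],84.24)
print(bot.get_obs()['moment'])
E
```

```text
time: 13.92
tool_pos: [556.4, -182.9, 78.6]
tcp_rot: [-3.141, 0.001, 1.469]
contact_force: [1.7, 0.2, 11.0]
grip_width: 13.9
finger_force: 30.0
pos [ 556.4 -182.9   78.6] rpy [-1.7998e+02  7.0000e-02  8.4180e+01] F [ 1.7  0.2 11. ] w 13.9 t 13.9167
shift [ 0.397 -0.005 -0.001] turn [-0.0001  0.0004 -0.0003] | shift in goal axes [ 0.397 -0.004 -0.   ]
[ 0.15974204 -0.49181188  0.10819057]
```

```bash
H="python3 -m handwheel"
$H '0.03 0 0 0 0 0 -1;0.08 0 0 0 0 0 -1;0.14 0 0 0 0 0 -1;0.2 0 0 0 0 0 -1;0.26 0 0 0 0 0 -1;0.32 0 0 0 0 0 -1;0.36 0 0 0 0 0 -1;0.38 0 0 0 0 0 -1' | sed -n '2p;4p'
$H '0.01 0 0 0 0 0 -1;0.02 0 0 0 0 0 -1;0.03 0 0 0 0 0 -1;0.03 0 0 0 0 0 -1' | sed -n '2p;4p'
python3 - <<'E'
from ov import *
a=viewer.capture("scene");b=viewer.capture("top")
goto([0,0,0],84.24)
A=cv2.resize(a['frame'][115:190,240:340],(400,300),interpolation=cv2.INTER_CUBIC)[:,:,::-1]
B=cv2.resize(b['frame'][165:240,350:450],(400,300),interpolation=cv2.INTER_CUBIC)[:,:,::-1]
cv2.imwrite('pics/c7.png',np.hstack([A,B]))
E
```

```text
tool_pos: [560.2, -145.5, 78.6]
contact_force: [1.2, -2.8, 10.8]
tool_pos: [560.4, -142.6, 78.6]
contact_force: [1.1, -1.3, 11.7]
pos [ 560.4 -142.6   78.6] rpy [-1.7998e+02  7.0000e-02  8.4160e+01] F [ 2.5 -0.  11.3] w 14.2 t 15.0167
shift [ 0.849 -5.72   0.787] turn [-0.0001  0.0004 -0.0004] | shift in goal axes [ 0.856 -5.719  0.786]
```

View pics/c7.png

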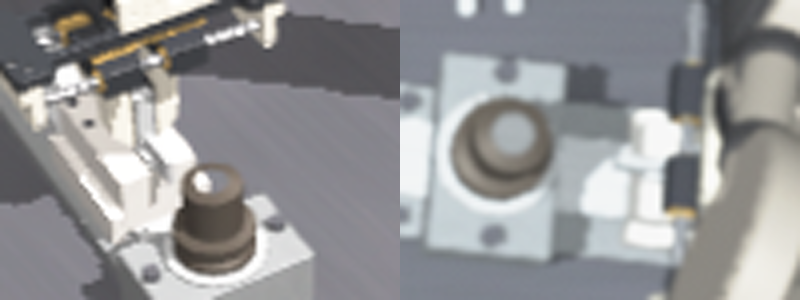

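Blade seated and slide following, with the nose about 30–40 mm short of the flange (holder axis around (510,145) in the right crop). Now feeling for the notch in 2 mm steps.

```bash
H="python3 -m handwheel"
$H '0.01 0 0 0 0 0 -1;0.02 0 0 0 0 0 -1;0.02 0 0 0 0 0 -1' | sed -n '2p;4p'
$H '0.01 0 0 0 0 0 -1;0.02 0 0 0 0 0 -1;0.02 0 0 0 0 0 -1' | sed -n '2p;4p'
$H '0.01 0 0 0 0 0 -1;0.02 0 0 0 0 0 -1;0.02 0 0 0 0 0 -1' | sed -n '2p;4p'
$H '0.01 0 0 0 0 0 -1;0.02 0 0 0 0 0 -1;0.02 0 0 0 0 0 -1' | sed -n '2p;4p'
```

```text
tool_pos: [560.6, -140.6, 78.6]
contact_force: [1.4, -0.9, 12.0]
tool_pos: [560.8, -138.7, 78.6]
contact_force: [1.8, -1.5, 11.4]
tool_pos: [561.0, -136.6, 78.6]
contact_force: [1.7, -1.4, 12.0]
tool_pos: [561.3, -134.2, 78.6]
contact_force: [1.8, 1.1, 11.3]
```

```bash
H="python3 -m handwheel"
$H '0.01 0 0 0 0 0 -1;0.01 0 0 0 0 0 -1' | sed -n '2p;4p'
$H '0.01 0 0 0 0 0 -1;0.01 0 0 0 0 0 -1' | sed -n '2p;4p'
```

```text
tool_pos: [561.4, -133.0, 78.6]
contact_force: [2.2, 2.2, 12.4]
tool_pos: [561.5, -131.6, 78.6]
contact_force: [2.4, 5.2, 11.0]
```

Run:
```python
from ov import *
b=viewer.capture("top");a=viewer.capture("scene")
goto([0,0,0],84.24)
print(atz(b,(375.6,201.9),80),atz(b,(378.2,200),120),tri([a,b],[(240+213/4,115+178/4),(378.2,200)]))
```

```text
pos [ 561.6 -131.4   78.6] rpy [-1.7997e+02 -3.0000e-02  8.4160e+01] F [ 1.4  4.4 12.1] w 14.0 t 16.45
shift [ 0.735 -5.72   0.789] turn [-0.0001 -0.0002 -0.0004] | shift in goal axes [ 0.744 -5.719  0.786]
[570.56408202 -35.26650103  80.        ] [567.50155156 -35.09011398 120.        ] [568.62670691 -36.115276   117.68618923]
```

```bash
H="python3 -m handwheel"
$H '0.01 0 0 0 0 0 -1;0.01 0 0 0 0 0 -1' | sed -n '2p;4p'
$H '0.01 0 0 0 0 0 -1;0.01 0 0 0 0 0 -1' | sed -n '2p;4p'
```

```text
tool_pos: [561.7, -130.2, 78.6]
contact_force: [2.5, 4.9, 11.5]
tool_pos: [561.7, -129.7, 78.6]
contact_force: [2.0, 2.8, 11.2]
```

```bash
H="python3 -m handwheel"
$H '0.01 0 0 0 0 0 -1;0.01 0 0 0 0 0 -1;0.01 0 0 0 0 0 -1' | sed -n '2p;4p'
```

```text
tool_pos: [561.8, -129.1, 78.6]
contact_force: [1.4, 2.0, 12.3]
```

```bash
H="python3 -m handwheel"
$H '0.01 0 0 0 0 0 -1;0.01 0 0 0 0 0 -1;0.01 0 0 0 0 0 -1' | sed -n '2p;4p'
python3 -c "
from h import *
print(bot.get_obs()['contact_force'])"
```

```text
tool_pos: [561.9, -128.4, 78.6]
contact_force: [0.8, -0.2, 11.4]
[ 0.79635493 -0.23999464 11.43083765]
```

```bash
H="python3 -m handwheel"
$H '0.01 0 0 0 0 0 -1;0.01 0 0 0 0 0 -1;0.01 0 0 0 0 0 -1' | sed -n '2p;4p'
```

```text
tool_pos: [561.9, -127.8, 78.6]
contact_force: [0.6, -0.8, 12.3]
```

```bash
H="python3 -m handwheel"
$H '0.01 0 0 0 0 0 -1;0.01 0 0 0 0 0 -1;0.01 0 0 0 0 0 -1' | sed -n '2p;4p'
```

```text
tool_pos: [562.0, -127.3, 78.6]
contact_force: [0.2, -3.1, 11.8]
```

```bash
H="python3 -m handwheel"
$H '-0.01 0 0 0 0 0 -1;-0.01 0 0 0 0 0 -1;-0.01 0 0 0 0 0 -1;-0.01 0 0 0 0 0 -1;-0.01 0 0 0 0 0 -1'
python3 - <<'E'
from ov import *
a=viewer.capture("scene");b=viewer.capture("top")
o=bot.get_obs()['tool_pos'];c=o+[0,0,18.4]
A=cv2.resize(a['frame'][110:180,235:335],(400,280),interpolation=cv2.INTER_CUBIC)[:,:,::-1]
B=cv2.resize(b['frame'][165:235,350:450],(400,280),interpolation=cv2.INTER_CUBIC)[:,:,::-1]
cv2.imwrite('pics/c8.png',np.hstack([A,B]))
E
```

```text
time: 18.2
tool_pos: [561.9, -127.8, 78.6]
tcp_rot: [-3.141, 0.001, 1.469]
contact_force: [0.9, -1.7, 10.9]
grip_width: 13.8
finger_force: 30.0
```

View pics/c8.png

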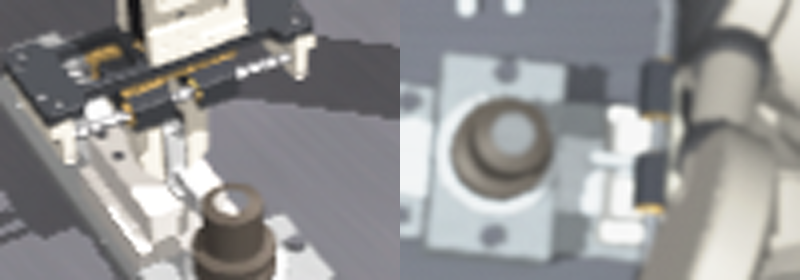

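The right crop shows the nose tip at (590,157), about 19 mm clear of the flange edge at (553,150). The blade is still gripped and seated. The force pulled the slide in, fell to zero, then resisted, so the ball is in the notch. Handing in.

```bash
python3 -c "
from h import *
print(bot.close_job())"
```

```text
the job is handed in; nothing more can be done
None
```

Job handed in at about 18 s: the blade is gripped and fully home in the slide. The slide is in the notch, judged by feel (the pin head was hidden by the gripper), and the nose is about 19 mm clear of the tool holder's flange.

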